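# Hang a glaze test ring on the sample rail

## Robot

A 7-joint arm with a two-finger parallel gripper is mounted at the origin on the work surface. World frame = base frame: x ahead of the robot, y to its left, z up, the work surface at z = 0. Lengths are in mm, angles in rad, forces in N, time in s.
With the tool pointing down it reaches from about 400 to 900 mm from the base axis. Payload 5.6 kg.
Tool frame: the origin (TCP) lies midway between the tips of the shut fingers; the grasp point (between the pads) lies r.grip_depth behind it (r.grip_depth is the distance from the TCP to the grasp point, in mm); x points along the fingers, y is the direction in which the jaws open and shut, and the axes are right-handed (so a half turn about x gives the same grasp; the last joint's range is limited). The gripper opens to 92 mm and grips with 3 to 60 N. Pads are 20 mm wide; open, the fingers measure 128 mm over their backs; the gripper's body (75 mm by 189 mm) begins 69 mm behind the grasp point.
Start: joints at [-1.275, 0.468, -0.012, 1.603, 0.006, 1.071, -0.056], TCP at [216.072, 613.043, 214.592] pointing down, gripper open.
Joint ranges: [-2.53, 2.53], [-0.31, 2.02], [-1.57, 1.55], [0.28, 2.44], [-1.29, 4.43], [0.15, 1.84], [-2.92, 2.92]. Speed limits (rad/s): [2.57, 2.57, 3.14, 3.14, 3.14, 3.14, 3.14].

## Interface

Orientations are given as [roll, pitch, yaw] about the fixed x, y, z axes, in that order (R = Rz(yaw) Ry(pitch) Rx(roll)).
In Python, from cell import r gives the robot as it stands. Calls block until the motion is done:
- r.move_pose(position, orientation): joint-space move of the TCP to a pose.
- r.movel(position, max_speed=150, rotation=None, guard=None): straight line of the TCP; rotation=None keeps the orientation; max_speed is the mean speed in mm/s. With guard (N) it stops when the force on the tool has changed by that much, and returns True; else False.
- r.set_joints(angles): joint-space move.
- r.set_gripper(opening): finger opening in mm; the grip force is fixed at half the most; returns when the fingers have stopped.
- r.pause(seconds).
- r.ik(position, orientation): joint angles nearest the present ones, or None.
- r.snapshot(name): name is "scene" or "side" or "wrist"; returns a dict with "pixels" (420x560x3 uint8, red, green, blue), "z_map" (420x560 float32, mm along the optical axis (not along the pixel's ray), 0 where there is no reading), "fx", "fy", "cx", "cy" (pixels), "k1" (the pictures are not rectified: a ray, as slopes to the right and down, at radius r is drawn at 1 + k1 r^2 times it, then the intrinsics apply), "world_to_cam" (4x4, takes a point from world to camera coordinates). Camera axes: x right, y up, looking along -z (the intrinsics and any distortion apply to the point x, -y, -z); pixel columns grow to the right and rows downward; lengths in mm; the calibration is good to about 2 mm. A picture is of the moment at which its call begins.
A pose or a line that the arm cannot do raises r.PlanningError and nothing moves.
- r.hand_in(): hands the job in, once; it reports no verdict.
Readings, each from a call of its own:
- r.current_t(): time.
- r.current_qpos(): joint angles.
- r.current_qd(): joint speeds.
- r.current_joint_efforts(): joint torques, N m.
- r.current_ee_pos(): TCP position.
- r.current_tool_rot(): TCP orientation.
- r.current_contact_force(): force on the tool from outside, world axes, zero at the start.
- r.current_moment(): the same for the moment, N m.
- r.current_finger_gap(): finger opening in mm.
Only numpy, scipy, OpenCV 4.12 (cv2) and the standard library are available. Lean on these libraries where they do the work, as an engineer would, in place of code of your own. Each camera call takes 0.05 s, during which the arm holds its last target.

## Task

Take the green glaze test ring out of the wooden stand, thread it over the yellow open end of the bent sample rail and slide it gently along the rod, round both bends, until it rests against the black stop collar; let go of it there. Never force it: the ring is brittle and the rod was bent by hand. Leave the other rings and everything else on the table where they are.

Things in the scene. Friction and masses are not known exactly. Their poses are not given: they have to be found in the camera images.
- ring_green: The test ring to hang: flat green glazed ceramic ring, outside diameter 44 mm, hole 13 mm, 10 mm thick, 25 to 45 g, brittle. Origin at the centre of the hole, x along the hole's axis (either sense). It starts standing on edge in a slot of the wooden stand, centre 42 mm above the table; slots are 52 mm apart along the stand and two others hold other rings.
- stand: Wooden draining stand, fixed, 215 mm long (x), 34 mm wide (y), origin under its centre. Two rails 22 mm high carry the rings; small blocks up to 39 mm high keep each ring upright (12 mm slot, hole axis along the stand's x). A ring sticks out 5 mm on both long sides of the stand: take it there from above, across its diameter.
- rail: Sample rail, fixed: blue round 8 mm steel rod, level, its axis 130 mm above the table, clamped at one end in a grey base plate 190 x 150 x 12 mm. Frame: z up, origin on the table by the clamped end; the last leg runs along +x at y = 0. Planned course (x, y in mm, corners before rounding): open end (-147, 224), first bend (-190, 106), second bend (-115, 0), stop face (-22, 0).
- rail_tip (a point): Centre of the yellow open end of the rod (4 mm of rounding stick out beyond it). x points along the rod, the way the ring travels. From here it is 125 mm to the first corner point and 130 mm on to the second (each 10 mm more or less), then 93 mm to the stop face. Seen from above the rod turns left by about 55 degrees at each bend, centre-line bend radius 30 mm.
- rail_bends (a point): A mark in the rail's frame at the planned corner point of the first bend, NOT on the real rod. The rod was bent by hand: each bend is up to 9 degrees off, the middle of the first and of the second leg up to 6 degrees crooked, all in the level plane, so the rod may run 20 mm beside its plan up to the second bend. It is stiff: the ring has to feel its way.
- rail_stop (a point): Centre, on the rod axis, of the face of the black stop collar (22 mm diameter) that the ring must come against; x is the direction of travel on the last leg, which is straight and as planned from the second bend on. A ring hanging against the stop has its centre 5 mm before the face and 2.5 mm below the rod axis.
- ring_blue: Another test ring, blue, same size, standing in the stand; to be left alone. Origin at its centre.
- ring_rust: Another test ring, rust brown, same size, standing in the stand; to be left alone. Origin at its centre.
- glaze_jar: Jar of glaze, 60 mm diameter, 75 mm high, bystander. Origin under its centre.
- cup_tall: White cup, 80 mm diameter, 105 mm high, bystander. Origin under its centre.
- cup_small: Terracotta cup, 72 mm diameter, 70 mm high, bystander. Origin under its centre.
- bowl: White bowl, 140 mm diameter, 55 mm high, bystander. Origin under its centre.
- brush: Glaze brush lying on the table, bystander. Origin under its middle.

How it is judged:
By the outcome, as a careful person would: the job done as asked, in the order asked, and still so for the second after the job is handed in, with the robot touching nothing.
It also fails if it takes over 72 s, if anything falls off the work surface, if the arm or the gripper's body presses on something with over 40 N, if the wrist force passes 120 N, or if a joint passes its speed limit or range.

## Working session

There is one attempt and no reset: what is moved stays moved. The work goes in short steps, each a Python script; the robot and the scene stay as the last script left them, time stands still between calls to the robot, and variables do not carry over. Pictures are saved under pics/ and viewed, and the job is handed in when it is done.

```bash
ls; mkdir -p pics
cat > h.py <<'E'
import numpy as np, cv2
from cell import r
def snap(n,f):
    s=r.snapshot(n); cv2.imwrite('pics/'+f+'.png',s['pixels'][:,:,::-1]); np.savez('pics/'+f+'.npz',**s); return s
def rays(s,u,v):
    k=np.array([[s['fx'],0,s['cx']],[0,s['fy'],s['cy']],[0,0,1.]]); d=np.array([float(s['k1']),0,0,0,0])
    p=np.stack([np.ravel(u),np.ravel(v)],-1).astype(float)[:,None]
    return cv2.undistortPoints(p,k,d)[:,0]   # note: iterative inverse
def cloud(s,u,v):
    z=s['z_map'][np.ravel(v).astype(int),np.ravel(u).astype(int)]
    q=rays(s,u,v); P=np.stack([q[:,0]*z,-q[:,1]*z,-z,np.ones_like(z)],-1)
    return (P@np.linalg.inv(s['world_to_cam']).T)[:,:3]
def onplane(s,u,v,h):
    q=rays(s,u,v); W=np.linalg.inv(s['world_to_cam']); o=W[:3,3]
    d=np.stack([q[:,0],-q[:,1],-np.ones(len(q))],-1)@W[:3,:3].T
    return o+d*((h-o[2])/d[:,2])[:,None]
E
python3 - <<'E'
from h import *
for n in ['scene','side','wrist']:
    s=snap(n,n+'0'); print(n,s['fx'],s['cx'],s['k1'],np.linalg.inv(s['world_to_cam']).round(2).tolist())
print(r.current_t(),r.current_ee_pos(),r.current_tool_rot(),r.grip_depth,r.current_contact_force())
E
```

```text
pics
scene 468.2171145932383 277.9499532157664 -0.047196377345401934 [[0.65, -0.61, 0.45, 1170.18], [0.76, 0.52, -0.4, -591.42], [0.02, 0.6, 0.8, 1223.13], [0.0, 0.0, 0.0, 1.0]]
side 471.5172530993556 286.9234399830402 -0.08547332433823573 [[0.89, 0.25, -0.39, 72.31], [-0.46, 0.49, -0.74, -974.92], [0.0, 0.84, 0.55, 771.44], [0.0, 0.0, 0.0, 1.0]]
wrist 367.34161159955266 279.47173624599367 -0.09638686693077646 [[0.33, -0.91, -0.26, 141.78], [0.94, 0.32, 0.09, 639.01], [-0.0, -0.28, 0.96, 383.57], [0.0, 0.0, 0.0, 1.0]]
0.15 [215.93607896 612.62010138 213.86856682] [-1.50634829  1.56945447 -1.84520615] 18.700000000000003 [ 0.00112345 -0.11797871  0.1520682 ]
```

View pics/scene0.png

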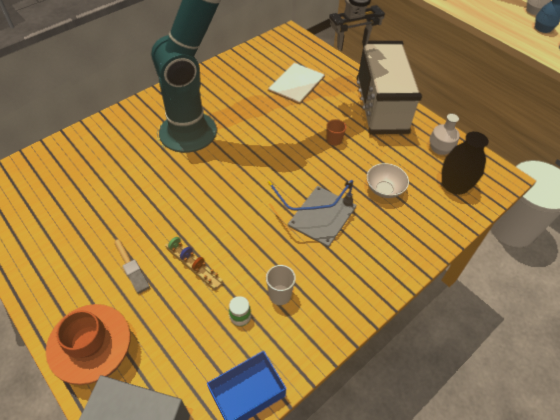

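View pics/side0.png

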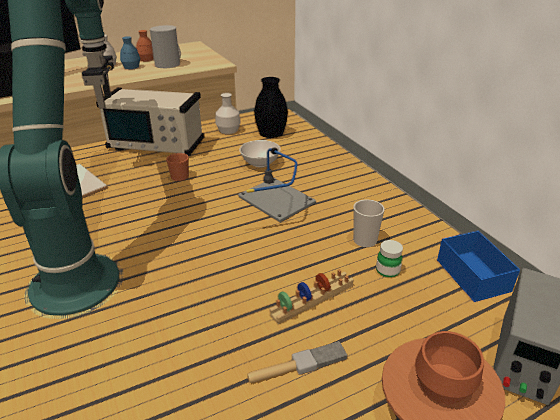

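View pics/wrist0.png

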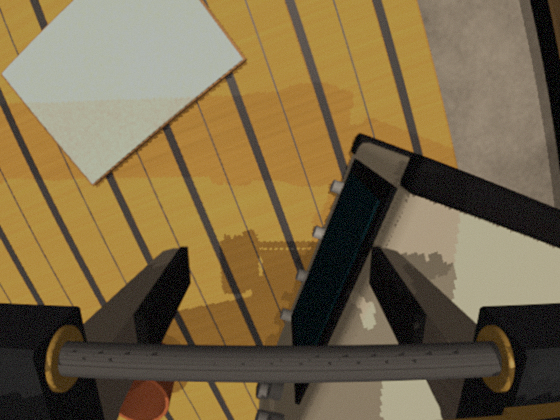

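Scene: green ring at about (174,243), at the robot-side end of the stand. The rod runs from (274,186) via (290,208) and (335,205) to the post at (350,185). Now to measure it.

Run:
```python
import numpy as np,cv2
a=cv2.imread('pics/scene0.png');b=cv2.imread('pics/side0.png')
c=cv2.resize(a[165:255,255:375],None,fx=6,fy=6,interpolation=cv2.INTER_NEAREST); cv2.imwrite('pics/c1.png',c)
c=cv2.resize(b[135:225,225:325],None,fx=6,fy=6,interpolation=cv2.INTER_NEAREST); cv2.imwrite('pics/c2.png',c)
c=np.hstack([cv2.resize(a[228:298,155:225],None,fx=5,fy=5),cv2.resize(b[260:330,262:332],None,fx=5,fy=5)]); cv2.imwrite('pics/c3.png',c)
```

```text
(no output)
```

View pics/c1.png

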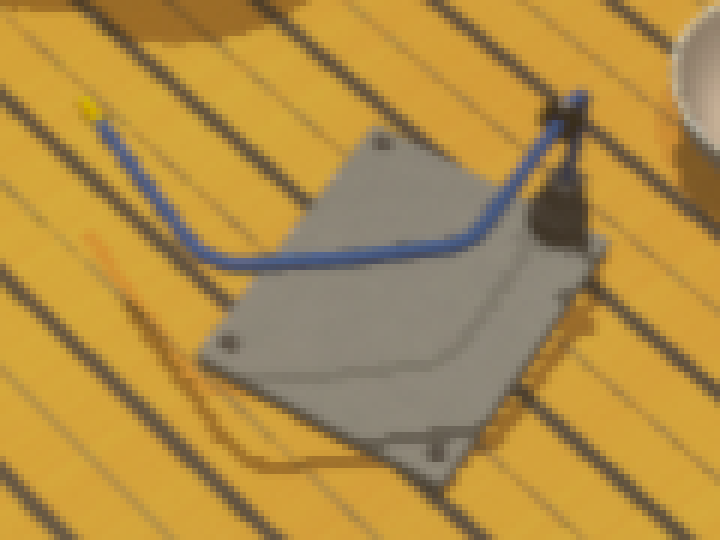

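View pics/c2.png

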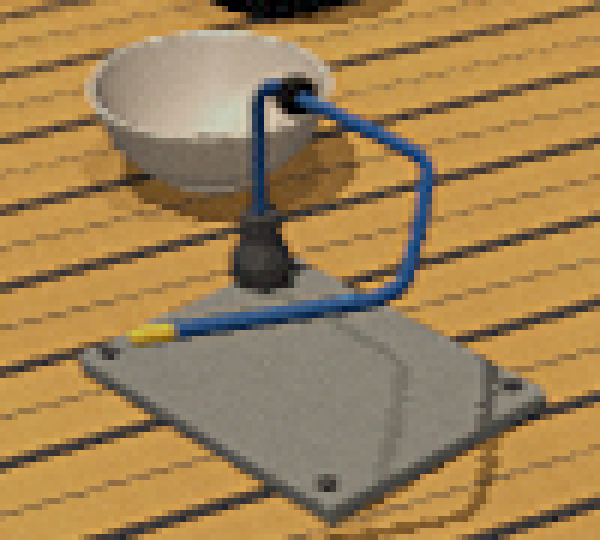

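View pics/c3.png

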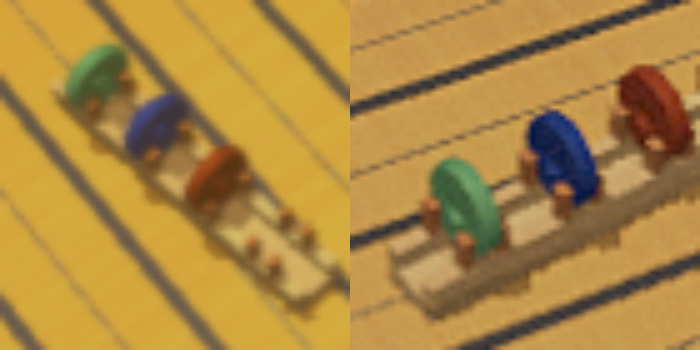

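Run:
```python
from h import *
for n,(x0,x1,y0,y1) in [('scene0',(255,375,165,255)),('side0',(225,325,135,225))]:
    s=dict(np.load(f'pics/{n}.npz')); im=s['pixels']; 
    hsv=cv2.cvtColor(im,cv2.COLOR_RGB2HSV)
    m=cv2.inRange(hsv,(105,110,40),(130,255,255)); k=np.zeros_like(m); k[y0:y1,x0:x1]=m[y0:y1,x0:x1]
    v,u=np.nonzero(k); P=onplane(s,u,v,130); C=cloud(s,u,v)
    print(n,len(u),'depth z med',np.median(C[:,2]))
    i=np.argsort(P[:,1]); np.savez(f'pics/rod_{n}.npz',P=P,u=u,v=v)
    # bins along direction
    for j in range(0,len(u),max(1,len(u)//25)): print(u[i[j]],v[i[j]],P[i[j],:2].round(0),C[i[j]].round(0))
    m=cv2.inRange(hsv,(26,200,150),(34,255,255)); k=np.zeros_like(m); k[y0:y1,x0:x1]=m[y0:y1,x0:x1]
    v,u=np.nonzero(k); print('yellow',len(u)); 
    if len(u): print(np.c_[u,v][:60:3].tolist(), onplane(s,u,v,130)[:,:2].mean(0))
    for nm,lo,hi in [('green',(45,60,40),(85,255,255)),('blue',(112,110,40),(130,255,255)),('rust',(0,150,40),(10,255,200))]:
        X0,X1,Y0,Y1=(155,225,228,298) if n=='scene0' else (262,335,260,325)
        m=cv2.inRange(hsv,lo,hi);k=np.zeros_like(m);k[Y0:Y1,X0:X1]=m[Y0:Y1,X0:X1]
        v,u=np.nonzero(k); C=cloud(s,u,v); print(nm,len(u),np.median(C,0).round(1),C.min(0).round(),C.max(0).round(),'pix',u.mean(),v.mean(),'plane42',onplane(s,[u.mean()],[v.mean()],42).round(1))
```

```text
scene0 34 depth z med 135.07694277270377
301 208 [602.  11.] [604.   8. 135.]
302 208 [604.  13.] [607.   9. 137.]
303 208 [606.  15.] [609.  12. 137.]
304 208 [607.  18.] [612.  12. 140.]
305 208 [609.  20.] [611.  18. 134.]
306 208 [611.  22.] [612.  21. 133.]
307 208 [613.  24.] [616.  21. 136.]
308 208 [615.  27.] [616.  25. 132.]
309 208 [617.  29.] [621.  25. 137.]
313 207 [622.  40.] [623.  39. 133.]
314 207 [624.  43.] [627.  38. 138.]
315 207 [626.  45.] [628.  42. 135.]
316 207 [627.  47.] [627.  47. 130.]
317 207 [629.  49.] [631.  48. 133.]
318 207 [631.  52.] [635.  47. 138.]
319 207 [633.  54.] [636.  50. 137.]
321 206 [634.  61.] [637.  57. 136.]
322 206 [636.  63.] [638.  61. 134.]
323 206 [638.  65.] [640.  62. 135.]
324 206 [640.  68.] [641.  66. 133.]
325 206 [642.  70.] [643.  68. 133.]
326 206 [644.  72.] [646.  69. 135.]
327 206 [646.  74.] [647.  73. 133.]
330 205 [649.  84.] [653.  78. 139.]
331 205 [651.  86.] [652.  84. 134.]
333 204 [652.  93.] [654.  91. 134.]
334 203 [651.  98.] [652.  97. 132.]
335 202 [650. 103.] [653.  99. 137.]
336 201 [650. 108.] [65
[... 443 characters left out ...]
rays(s,u,v); P=np.stack([q[:,0]*z,-q[:,1]*z,-z,np.ones_like(z)],-1)
  File "h.py", line 8, in rays
    return cv2.undistortPoints(p,k,d)[:,0]   # note: iterative inverse
           ~~~~~~~~~~~~~~~~~~~^^^^^^^
cv2.error: OpenCV(4.12.0) /io/opencv/modules/calib3d/src/undistort.dispatch.cpp:347: error: (-215:Assertion failed) CV_IS_MAT(_src) && CV_IS_MAT(_dst) && (_src->rows == 1 || _src->cols == 1) && (_dst->rows == 1 || _dst->cols == 1) && _src->cols + _src->rows - 1 == _dst->rows + _dst->cols - 1 && (CV_MAT_TYPE(_src->type) == CV_32FC2 || CV_MAT_TYPE(_src->type) == CV_64FC2) && (CV_MAT_TYPE(_dst->type) == CV_32FC2 || CV_MAT_TYPE(_dst->type) == CV_64FC2) in function 'cvUndistortPointsInternal'
```

Run:
```python
from h import *
print('yellow tip scene',onplane(dict(np.load('pics/scene0.npz')),[268.5],[181],130))
print('yellow tip side',onplane(dict(np.load('pics/side0.npz')),[225+132/6],[135+335/6],130))
side=dict(np.load('pics/side0.npz')); q=[(160,330),(270,318),(390,298),(410,270),(428,190),(425,165),(340,120),(310,100)]
print(onplane(side,[225+a/6 for a,b in q],[135+b/6 for a,b in q],130)[:,:2].round(0))
sc=dict(np.load('pics/scene0.npz')); q=[(95,112),(150,190),(190,245),(220,263),(340,258),(450,243),(490,225),(545,135)]
print(onplane(sc,[255+a/6 for a,b in q],[165+b/6 for a,b in q],130)[:,:2].round(0))
# rings in crops c3 (scale5): centre of disc z=42
a=[(97,78),(157,127),(217,176)]; b=[(465,206),(563,158),(653,110)]
print(onplane(sc,[155+x/5 for x,y in a],[228+y/5 for x,y in a],42).round(1))
print(onplane(side,[262+(x-350)/5 for x,y in b],[260+y/5 for x,y in b],42).round(1))
def path(tip,ang):pass
for off in (0,np.pi):
  for p,t in [((400,-320,130),None)]+[((470,0,111),0.),((595,0,111),0.),((640,70,111),50.),((650,110,111),105.),((625,190,111),105.)]:
    for t2 in ([t] if t is not None else [0,45,-45,90,135]):
      q=r.ik(list(p),[0,np.pi/2,np.radians(t2)+off]); print(off,p,t2,None if q is None else np.round(q,2))
```

```text
yellow tip scene [[461.52745271   4.71953497 130.        ]]
yellow tip side [[464.95201095   3.15016561 130.        ]]
[[477.   1.]
 [524. -11.]
 [579. -20.]
 [599.  -3.]
 [642.  60.]
 [653.  83.]
 [638. 144.]
 [634. 170.]]
[[474.   3.]
 [530.  -8.]
 [569. -16.]
 [586. -12.]
 [622.  35.]
 [650.  83.]
 [655. 106.]
 [632. 168.]]
[[ 410.6 -319.4   42. ]
 [ 462.  -311.3   42. ]
 [ 512.  -303.5   42. ]]
[[ 409.7 -320.5   42. ]
 [ 461.9 -313.9   42. ]
 [ 513.4 -305.5   42. ]]
0 (400, -320, 130) 0 [-0.19  0.52  1.03  2.06 -0.58  0.89  2.74]
0 (400, -320, 130) 45 [ 0.8   0.36 -0.23  2.    0.11  0.79  2.86]
0 (400, -320, 130) -45 [-0.12  0.48  0.92  2.05 -0.51  0.85  1.88]
0 (400, -320, 130) 90 [-0.34  0.77  1.35  2.06 -0.88  1.08 -1.7 ]
0 (400, -320, 130) 135 [-0.24  0.58  1.12  2.06 -0.66  0.93 -1.11]
0 (470, 0, 111) 0.0 [-0.39  0.32  0.37  2.14 -0.18  0.71  1.67]
0 (595, 0, 111) 0.0 [-0.29  0.51  0.3   1.84 -0.2   0.82  1.69]
0 (640, 70, 111) 50.0 [-0.18  0.57  0.02  1.7  -0.02  0.87  2.3 ]
0 (650, 110, 111) 105.0 [-0.99  1.05  1.34  1.71 -1.07  1.3  -2.3 ]
0 (625, 190, 111) 105.0 [-0.15  
[... 156 characters left out ...]
-0.12  0.47  0.92  2.05 -0.5   0.85  0.31]
3.141592653589793 (400, -320, 130) -45 [-0.24  0.58  1.12  2.06 -0.66  0.93 -1.11]
3.141592653589793 (400, -320, 130) 90 [-0.14  0.49  0.95  2.05 -0.52  0.86  1.11]
3.141592653589793 (400, -320, 130) 135 [-0.12  0.48  0.92  2.05 -0.51  0.85  1.88]
3.141592653589793 (470, 0, 111) 0.0 [-0.82  0.43  0.92  2.16 -0.5   0.77 -1.15]
3.141592653589793 (595, 0, 111) 0.0 [-0.59  0.58  0.72  1.86 -0.49  0.88 -1.2 ]
3.141592653589793 (640, 70, 111) 50.0 [-0.64  0.65  0.68  1.73 -0.5   0.94 -0.45]
3.141592653589793 (650, 110, 111) 105.0 [-0.57  0.63  0.5   1.68 -0.36  0.92  0.33]
3.141592653589793 (625, 190, 111) 105.0 [-0.64  0.61  0.41  1.7  -0.29  0.9   0.15]
```

Run:
```python
from h import *
t=r.current_t(); r.move_pose([565,45,270],[0,np.pi/2,np.pi+np.radians(50)]); print(r.current_t()-t, r.current_ee_pos(),r.current_contact_force())
snap('wrist','w1')
t=r.current_t(); r.move_pose([410,-320,150],[0,np.pi/2,np.pi+0.155]); print(r.current_t()-t, r.current_ee_pos(),r.current_tool_rot())
snap('wrist','w2'); print(r.current_t())
```

```text
2.3833 [564.92961953  46.4632792  269.74061108] [-0.2978361   0.28462427 -0.10976644]
1.5333999999999999 [ 411.35010218 -318.91996928  150.09197523] [-2.63931385  1.56993298  0.66025812]
4.1667
```

View pics/w1.png

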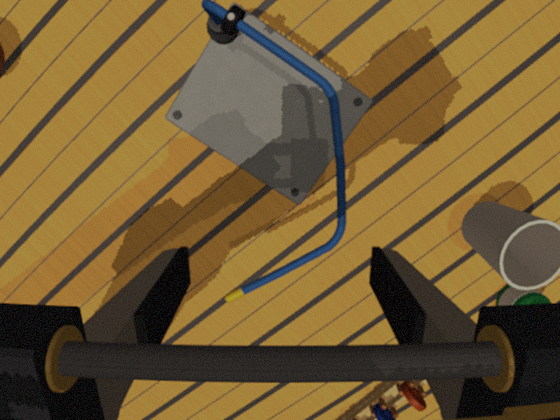

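View pics/w2.png

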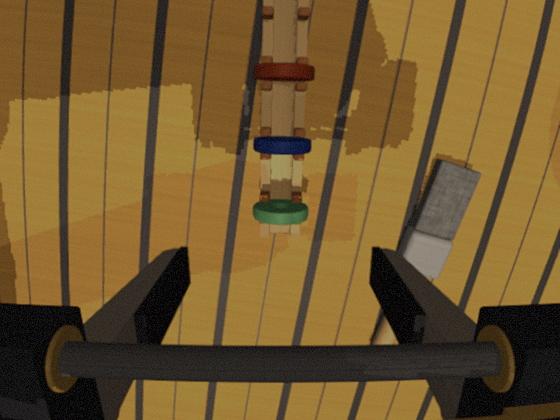

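w1 shows the whole rod: yellow tip at (230,297), bends near (340,235) and (330,90), collar near (235,20). In w2 the green ring is at (280,212), between the open fingers.

Run:
```python
from h import *
s=dict(np.load('pics/w1.npz')); hsv=cv2.cvtColor(s['pixels'],cv2.COLOR_RGB2HSV)
m=cv2.inRange(hsv,(100,110,50),(130,255,255)); m[300:]=0; m[:,450:]=0; m[:,:195]=0
n,l,st,_=cv2.connectedComponentsWithStats(m); print(st[:,4])
m=(np.isin(l,[i for i in range(1,n) if st[i,4]>30])).astype(np.uint8)
y=cv2.inRange(hsv,(22,150,130),(34,255,255)); y2=np.zeros_like(y); y2[285:305,220:245]=y[285:305,220:245]
vy,uy=np.nonzero(y2); 
v,u=np.nonzero(m); C=cloud(s,u,v); print('depth z pct',np.percentile(C[:,2],[5,50,95]))
P=onplane(s,u,v,131)[:,:2]; np.save('rodpix.npy',P)
print('rotated rail frame est')
cv2.imwrite('pics/m1.png',cv2.resize(s['pixels'][270:310,210:260,::-1],None,fx=10,fy=10,interpolation=0))
cv2.imwrite('pics/m2.png',cv2.resize(s['pixels'][0:60,190:270,::-1],None,fx=8,fy=8,interpolation=0))
# bins by projection: use polyline walk
for name,q in [('w2',None)]:
    s=dict(np.load('pics/w2.npz')); hsv=cv2.cvtColor(s['pixels'],cv2.COLOR_RGB2HSV)
    for nm,lo,hi,box in [('g',(45,60,40),(90,255,255),(195,230,240,320)),('b',(110,120,40),(130,255,255),(130,160,240,320)),('r',(0,150,30),(9,255,255),(58,85,245,320))]:
        k=cv2.inRange(hsv,lo,hi); kk=np.zeros_like(k); a,b,c,d=box; kk[a:b,c:d]=k[a:b,c:d]
        v,u=np.nonzero(kk); C=cloud(s,u,v); C=C[C[:,2]>35]; top=C[C[:,2]>np.percentile(C[:,2],60)]
        print(nm,u.min(),u.max(),v.min(),v.max(),C.mean(0).round(1),'top',top.mean(0).round(1),'ext', onplane(s,[u.min()-.5,u.max()+.5],[v.mean()]*2,42)[:,:2].round(1).tolist())
```

```text
[232187    243      1      2   2767]
depth z pct [131.10216853 133.21392868 134.67541257]
rotated rail frame est
g 254 306 200 223 [ 410.6 -319.4   55.5] top [ 409.6 -319.7   63.9] ext [[404.0, -299.2], [410.5, -340.6]]
b 254 309 137 153 [ 460.7 -312.8   60.2] top [ 460.3 -312.7   66.3] ext [[455.5, -292.1], [462.1, -333.7]]
r 253 313 62 80 [ 510.2 -306.    59.9] top [ 510.5 -306.1   65.1] ext [[508.2, -283.9], [515.1, -327.2]]
```

View pics/m1.png

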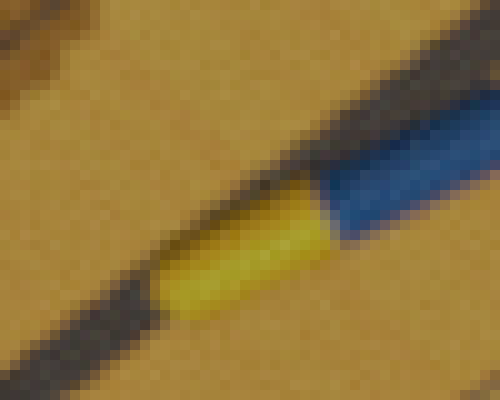

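View pics/m2.png

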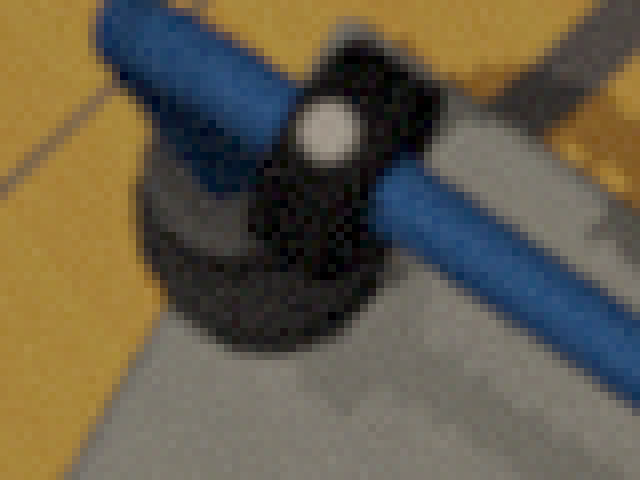

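```bash
cat > fit.py <<'E'
from h import *
from scipy.interpolate import splprep,splev
P=np.load('rodpix.npy')
s=dict(np.load('pics/w1.npz'))
k=onplane(s,[225.8,242.5,334,343,334,330,325,240],[299,291,246,225,100,90,83,25],131)[:,:2]
print(k.round(1))
tip=onplane(s,[225.5],[299.6],130)[0,:2]; stop=onplane(s,[238.5],[25],130)[0,:2]
print('tip end(rounded)',tip,'collar face~',stop)
# initial dense polyline
t=np.r_[0,np.cumsum(np.linalg.norm(np.diff(k,axis=0),axis=1))]
S=np.arange(0,t[-1],3.); c=np.c_[np.interp(S,t,k[:,0]),np.interp(S,t,k[:,1])]
for it in range(6):
    T=np.gradient(c,axis=0); T/=np.linalg.norm(T,axis=1)[:,None]; N=np.c_[-T[:,1],T[:,0]]
    c2=[]
    for p,tt,nn in zip(c,T,N):
        d=P-p; w=(abs(d@tt)<3)&(abs(d@nn)<9)
        c2.append(p+nn*(d[w]@nn).mean() if w.sum()>8 else p)
    c2=np.array(c2); tck,u=splprep(c2.T,s=len(c2)*0.15)
    uu=np.linspace(0,1,2000); f=np.array(splev(uu,tck)).T; L=np.r_[0,np.cumsum(np.linalg.norm(np.diff(f,axis=0),axis=1))]
    S=np.arange(0,L[-1],3.); c=np.c_[np.interp(S,L,f[:,0]),np.interp(S,L,f[:,1])]
d=np.gradient(f,axis=0); ang=np.degrees(np.unwrap(np.arctan2(d[:,1],d[:,0])))
for a in range(0,int(L[-1]),10): 
    i=np.searchsorted(L,a); print(a,f[i].round(1),ang[i].round(1))
print(L[-1]); np.savez('path.npz',s=L,p=f,a=ang)
E
python3 fit.py
python3 - <<'E'
from h import *
R=[0,np.pi/2,np.pi+0.14]
print(r.current_finger_gap())
r.movel([410.3,-319.6,60],max_speed=150,rotation=R,guard=4)
print(r.movel([410.3,-319.6,42-18.7],max_speed=60,guard=4),r.current_ee_pos(),r.current_contact_force())
r.set_gripper(40); print(r.current_finger_gap(),r.current_contact_force(),r.current_t())
snap('wrist','w3')
E
```

```text
[[461.6   3. ]
 [479.6  -0.8]
 [573.2 -19.8]
 [591.5  -9.1]
 [650.9  80.7]
 [653.3  89. ]
 [653.6  95.9]
 [630.1 173.1]]
tip end(rounded) [460.46376243   2.36115512] collar face~ [629.28656558 174.0587226 ]
0 [460.2   3.6] -12.3
10 [470.1   1.5] -11.5
20 [ 4.799e+02 -4.000e-01] -11.0
30 [489.8  -2.3] -10.6
40 [499.6  -4.1] -10.4
50 [509.4  -5.9] -10.3
60 [519.2  -7.7] -10.5
70 [529.1  -9.6] -10.9
80 [538.9 -11.5] -11.4
90 [548.6 -13.5] -11.4
100 [558.5 -15.2] -7.2
110 [568.4 -15.7] 1.6
120 [578.4 -14.3] 16.7
130 [587.2  -9.8] 37.3
140 [594.3  -2.8] 49.5
150 [600.5   5.1] 53.2
160 [606.4  13.2] 54.8
170 [612.1  21.5] 55.9
180 [617.6  29.7] 56.5
190 [623.2  38.1] 56.6
200 [628.7  46.4] 56.0
210 [634.4  54.7] 55.1
220 [640.   62.9] 56.6
230 [645.2  71.4] 61.3
240 [649.3  80.5] 70.2
250 [651.6  90.3] 84.6
260 [651.3 100.3] 97.6
270 [649.3 109.9] 105.1
280 [646.4 119.5] 108.4
290 [643.2 129. ] 108.2
300 [640.3 138.6] 106.1
310 [637.6 148.2] 105.4
320 [634.9 157.8] 106.1
330.2167189927297
92.3205608988683
False [ 410.21597949 -319.84738003   23.28279186] [ 0.17511454 -0.0355113   0.24983994]
42.82979438926367 [-0.17607231 -0.25326891  0.33339509] 6.475
```

View pics/w3.png

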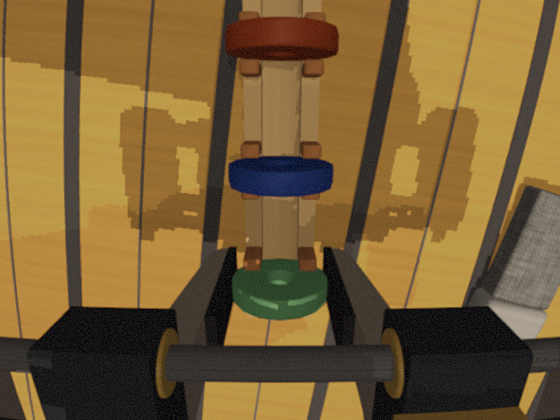

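Run:
```python
from h import *
print(r.movel([410.3,-319.6,115],max_speed=100,guard=8), r.current_finger_gap(), r.current_contact_force())
t=r.current_t()
print(r.ik([421,11.5,111.3],[0,np.pi/2,np.pi-0.2]))
r.move_pose([421,11.5,150],[0,np.pi/2,np.pi-0.2])
r.movel([421,11.5,111.3],max_speed=100)
print(r.current_t()-t, r.current_ee_pos(),r.current_contact_force(),r.current_moment(),r.current_finger_gap())
snap('wrist','w4'); print(r.current_t())
```

```text
False 43.042789705783676 [-0.34850677 -0.59875603 -0.45632822]
[-1.08967224  0.4766874   1.217746    2.27605584 -0.64378111  0.79991394
 -1.20102107]
1.7915999999999999 [421.28503461  10.40707435 111.51774246] [-0.25795641 -0.69434094 -0.5526146 ] [0.04587559 0.10272759 0.01956995] 43.23784428572343
9.4333
```

View pics/w4.png

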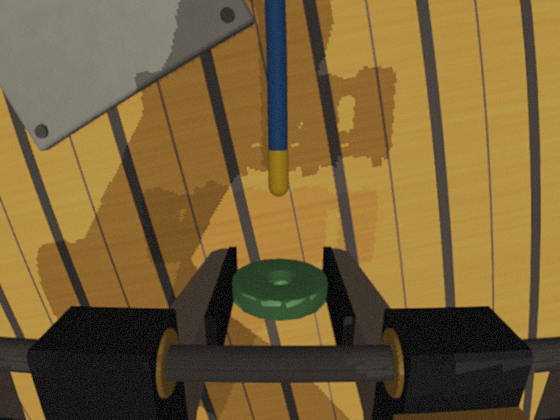

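```bash
cat > look.py <<'E'
from h import *
def ana(f):
    s=dict(np.load(f'pics/{f}.npz')); hsv=cv2.cvtColor(s['pixels'],cv2.COLOR_RGB2HSV)
    g=cv2.inRange(hsv,(45,50,25),(90,255,255)); g[:230]=0; g[340:]=0; g[:,:200]=0;g[:,380:]=0
    v,u=np.nonzero(g); C=cloud(s,u,v); 
    return s,hsv,u,v,C
E
python3 - <<'E'
from look import *
from scipy.spatial.transform import Rotation as Ro
s,hsv,u,v,C=ana('w4')
tcp=np.array(r.current_ee_pos()); R=Ro.from_euler('xyz',r.current_tool_rot()).as_matrix()
L=(C-tcp)@R
ok=(abs(L[:,1])<26)&(L[:,0]>-60)&(L[:,0]<20)
L=L[ok]; print('ring pts tool: ',len(L),'u',u.min(),u.max(),'v',v.min(),v.max())
for j in range(3): print(np.percentile(L[:,j],[1,5,25,50,75,95,99]).round(1))
# outer rim near points: front/back faces
lo=L[:,1]; print('mid y by extents',(np.percentile(lo,1)+np.percentile(lo,99))/2)
m=cv2.inRange(hsv,(100,110,50),(130,255,255)); m[:, :240]=0;m[:,320:]=0
vv,uu=np.nonzero(m); D=cloud(s,uu,vv); E=(D-tcp)@R
for a in range(0,155,20):
    w=(vv>=a)&(vv<a+20); print(a,'rod tool y',E[w,1].mean().round(2),'x top',np.percentile(E[w,0],10).round(2),'med x',np.median(E[w,0]).round(2),'z',E[w,2].mean().round(1))
ring=cv2.resize(s['pixels'][240:330,220:340,::-1],None,fx=6,fy=6,interpolation=0); cv2.imwrite('pics/r4.png',ring)
# z-profile of ring surface along top middle
w=abs(L[:,1])<4; q=L[w]; 
for z in range(-8,9,1):
    ww=abs(q[:,2]-z)<.5; 
    if ww.sum()>3: print(z,ww.sum(),np.percentile(q[ww,0],[5,50,95]).round(1))
print('TCP',tcp,R.round(3).tolist())
E
```

```text
ring pts tool:  4769 u 207 354 v 250 337
[-40.3 -39.5 -36.5 -28.9 -15.4  -5.8  -1.4]
[-20.5 -17.5  -8.6   0.1   9.1  18.1  21.4]
[-3.3 -2.9 -2.4 -2.   0.8  4.8  6. ]
mid y by extents 0.4399854428611807
0 rod tool y -1.24 x top -22.47 med x -21.36 z -112.4
20 rod tool y -1.01 x top -22.48 med x -21.42 z -105.1
40 rod tool y -0.75 x top -22.51 med x -21.44 z -98.0
60 rod tool y -0.76 x top -22.43 med x -21.39 z -90.7
80 rod tool y -0.7 x top -22.48 med x -21.44 z -83.2
100 rod tool y -0.51 x top -22.49 med x -21.45 z -75.6
120 rod tool y -0.39 x top -22.41 med x -21.37 z -67.9
140 rod tool y -0.44 x top -22.38 med x -21.31 z -62.1
-3 186 [-38.8 -33.9  -2.2]
-2 359 [-39.4 -26.8  -1. ]
-1 85 [-40.4 -38.5 -10.8]
0 76 [-40.  -38.7 -11.3]
1 85 [-40.5 -39.  -11.5]
2 73 [-40.2 -38.8 -11. ]
3 72 [-40.4 -39.  -11.3]
4 71 [-40.3 -38.6 -11.1]
5 51 [-40.4 -39.3 -11.3]
6 27 [-40.1 -39.3 -38.7]
7 5 [-39.1 -39.1 -38.2]
TCP [421.51145841  10.70707743 111.73642289] [[0.001, -0.2, -0.98], [-0.0, -0.98, 0.2], [-1.0, 0.0, -0.001]]
```

View pics/r4.png

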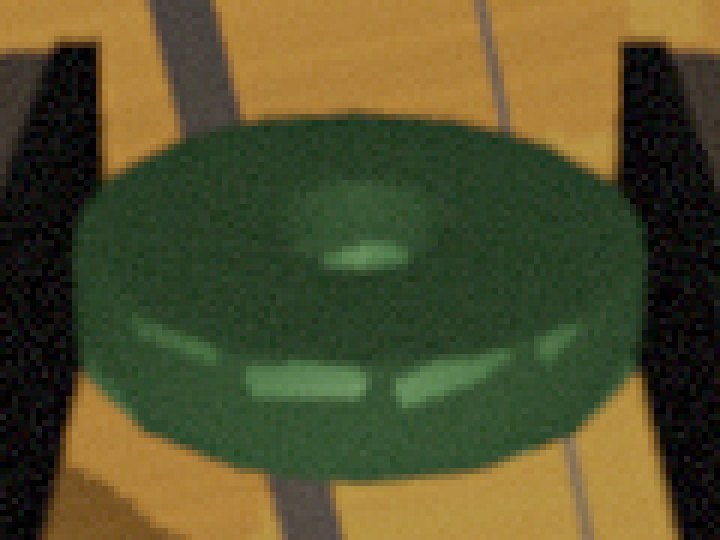

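```bash
cat > ctl.py <<'E'
from h import *
import json,os
D=np.load('path.npz'); G=18.3
def st():
    return json.load(open('st.json')) if os.path.exists('st.json') else dict(dn=0.,dz=0.,s=-36.,da=0.)
def save(x): json.dump(x,open('st.json','w'))
def pose(s,x,ring_h=10):
    if s<0:
        a=np.radians(-11.6); p=D['p'][0]+s*np.array([np.cos(a),np.sin(a)])
    else:
        p=np.array([np.interp(s,D['s'],D['p'][:,i]) for i in (0,1)])
        w=np.interp(np.clip(np.linspace(s-6,s+6,7),3,None),D['s'],D['a']); a=np.radians(w.mean())
    T=np.array([np.cos(a),np.sin(a)]); N=np.array([-T[1],T[0]])
    q=p+N*x['dn']
    return [q[0],q[1],130-G+x['dz']],[0,np.pi/2,np.pi+a+x['da']],T,N
def force(n=5):
    return np.mean([r.current_contact_force() for _ in range(n)],0)
def run(x,s_end,F0,step=8,speed=40,guard=4,gain=0.25,lim=5):
    F0=np.array(F0)
    while x['s']<s_end-.1:
        s=min(x['s']+step,s_end); p,R,T,N=pose(s,x)
        hit=r.movel(p,max_speed=speed,rotation=R,guard=guard)
        F=force()-F0; e=np.array(r.current_ee_pos())-p
        ft,fn,fz=F[:2]@T,F[:2]@N,F[2]
        print(f"s{s:.0f} hit{int(hit)} ft{ft:.1f} fn{fn:.1f} fz{fz:.1f} dn{x['dn']:.2f} dz{x['dz']:.2f} e_n{e[:2]@N:.1f} e_t{e[:2]@T:.1f} e_z{e[2]:.1f} t{r.current_t():.1f}")
        if abs(fn)>.4: x['dn']+=float(np.clip(gain*fn,-.8,.8))
        if abs(fz)>.4: x['dz']+=float(np.clip(gain*fz,-.8,.8))
        if not hit: x['s']=s
        else:
            x['s']=s-step+ max(0,step+e[:2]@T)
            x['hits']=x.get('hits',0)+1
            if x['hits']>4: print('too many hits'); x['hits']=0; save(x); return False
        save(x)
    return True
E
python3 - <<'E'
from ctl import *
x=st()
print([np.round(r.current_ee_pos(),2).tolist() for _ in range(4)],[np.round(r.current_contact_force(),2).tolist() for _ in range(4)])
p,R,T,N=pose(-36,x); print(p,R); r.movel(p,max_speed=60,rotation=R); r.pause(.2); F0=force(); print('F0',F0,r.current_ee_pos())
x['F0']=F0.tolist(); run(x,-8,F0,step=14); snap('wrist','w5')
E
```

```text
[[421.51, 10.71, 111.74], [421.51, 10.71, 111.74], [421.51, 10.71, 111.74], [421.51, 10.71, 111.74]] [[0.53, -0.18, -0.57], [0.53, -0.18, -0.57], [0.53, -0.18, -0.57], [0.53, -0.18, -0.57]]
[np.float64(424.9739191330016), np.float64(10.836885270320632), 111.7] [0, 1.5707963267948966, np.float64(2.939134460358451)]
F0 [-0.09146535  0.62224124 -1.06038721] [424.95131334  10.95646854 111.76503168]
s-22 hit0 ft0.7 fn-0.2 fz0.7 dn0.00 dz0.00 e_n-0.3 e_t0.1 e_z-0.1 t10.4
s-8 hit0 ft1.0 fn-0.3 fz0.5 dn0.00 dz0.18 e_n-0.2 e_t0.1 e_z-0.0 t10.9
```

```bash
python3 -c "
import cv2;a=cv2.imread('pics/w5.png');cv2.imwrite('pics/r5.png',cv2.resize(a[180:340,200:360],None,fx=3.7,fy=3.7))"
```

```text
(no output)
```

View pics/r5.png

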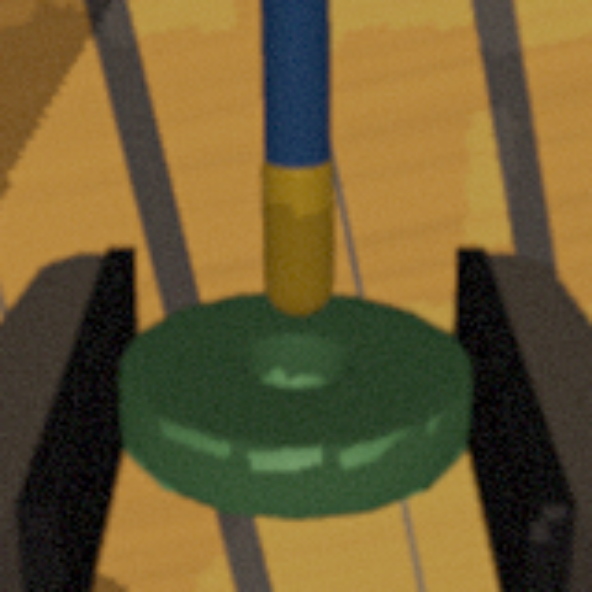

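The rod tip is centred laterally on the ring: tip at column 298 in the crop, ring at 296. Inserting gently.

```bash
python3 - <<'E'
s=open('ctl.py').read()
s=s.replace("""    return np.mean([r.current_contact_force() for _ in range(n)],0)""","""    o=[]
    for _ in range(n): r.pause(.02); o.append(r.current_contact_force())
    return np.mean(o,0)""")
open('ctl.py','w').write(s)
E
python3 - <<'E'
from ctl import *
x=st(); F0=force(8); print(F0); x['F0']=F0.tolist(); x['dz']=0.
run(x,12,F0,step=5,speed=25,guard=3)
save(x); snap('wrist','w6')
E
python3 -c "
import cv2;a=cv2.imread('pics/w6.png');cv2.imwrite('pics/r6.png',cv2.resize(a[180:340,200:360],None,fx=3.7,fy=3.7))"
```

```text
[ 0.26347989  0.38228001 -0.65215172]
s-3 hit0 ft-0.6 fn-0.5 fz0.0 dn0.00 dz0.00 e_n-0.0 e_t-0.0 e_z-0.0 t11.5
s2 hit0 ft-0.5 fn-0.6 fz0.7 dn-0.12 dz0.00 e_n-0.1 e_t-0.0 e_z-0.0 t11.9
s7 hit0 ft-0.4 fn-0.4 fz0.1 dn-0.26 dz0.18 e_n-0.1 e_t-0.0 e_z-0.0 t12.4
s12 hit0 ft-0.3 fn-0.5 fz0.3 dn-0.26 dz0.18 e_n-0.1 e_t-0.0 e_z-0.0 t12.8
```

View pics/r6.png

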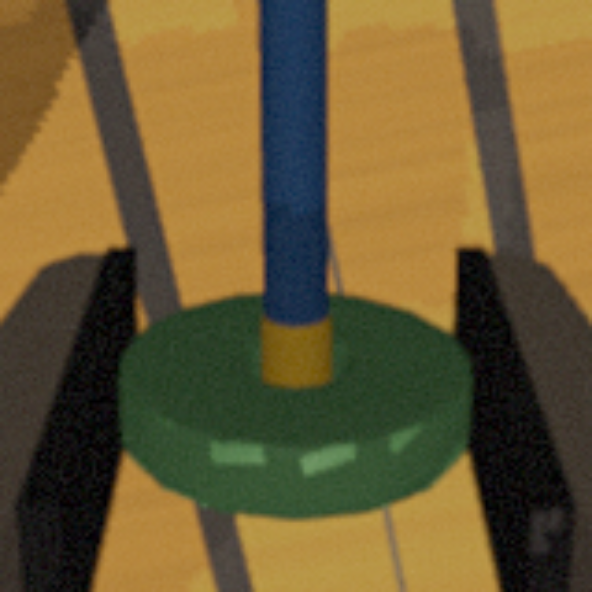

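It is threaded, with no contact forces above noise. Now I'll feel for the hole's clearance to centre the ring on the rod.

```bash
cat > probe.py <<'E'
from ctl import *
def probe(x,axis,g=1.5,span=4.5):
    p,R,T,N=pose(x['s'],x); d={'z':np.array([0,0,1.]),'n':np.r_[N,0]}[axis]; p=np.array(p); out=[]
    for sg in (1,-1):
        h=r.movel((p+sg*span*d).tolist(),max_speed=12,guard=g); e=(np.array(r.current_ee_pos())-p)@d
        f=force(3); out.append((h,round(float(e),2),np.round(f-np.array(x['F0']),1).tolist()))
        r.movel(p.tolist(),max_speed=30)
    print(axis,out,'t',r.current_t()); return out
E
python3 - <<'E'
from probe import *
x=st(); x['F0']=force(6).tolist(); print(x)
o=probe(x,'z'); 
if o[0][0] and o[1][0]: x['dz']+=(o[0][1]+o[1][1])/2
o=probe(x,'n')
if o[0][0] and o[1][0]: x['dn']+=(o[0][1]+o[1][1])/2
save(x); print(x)
E
```

```text
{'dn': -0.3737783858802869, 'dz': 0.1814763293322286, 's': 12.0, 'da': 0.0, 'F0': [0.08669787487353021, 0.06597373942838583, -0.4401593792608616]}
z [(True, 3.78, [1.3, -0.1, -2.0]), (False, -4.53, [-0.1, -0.0, -0.2])] t 14.5167
n [(True, 2.85, [1.0, -1.8, -0.1]), (True, -2.93, [0.9, 0.9, -0.5])] t 15.8167
{'dn': -0.4137783858802869, 'dz': 0.1814763293322286, 's': 12.0, 'da': 0.0, 'F0': [0.08669787487353021, 0.06597373942838583, -0.4401593792608616]}
```

```bash
python3 - <<'E'
from ctl import *
snap('wrist','w7'); snap('side','s7'); print(r.current_ee_pos(),r.current_finger_gap())
E
python3 -c "
import cv2,numpy as np;a=cv2.imread('pics/w7.png');b=cv2.imread('pics/s7.png');cv2.imwrite('pics/r7.png',np.hstack([cv2.resize(a[220:340,220:340],(400,400)),cv2.resize(b[150:210,210:270],(400,400))]))"
```

```text
[471.70603513   0.70212739 111.77416636] 43.38653129230087
```

View pics/r7.png

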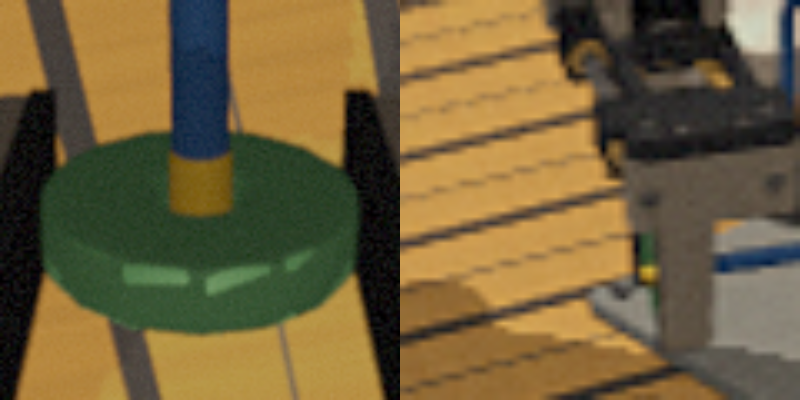

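Run:
```python
from probe import *
x=st(); x['F0']=force(6).tolist(); print(x['F0'])
p,R,T,N=pose(x['s'],x); p=np.array(p); r.movel(p.tolist(),max_speed=30); print(np.array(r.current_ee_pos())-p)
for z in (-1.5,-3,-4.2,0,1.5,3,4):
    h=r.movel((p+[0,0,z]).tolist(),max_speed=20,guard=2.5); f=force(4)-x['F0']
    print(z,h,(np.array(r.current_ee_pos())-p).round(2),f.round(2),np.round(r.current_moment(),3),r.current_finger_gap().__round__(2))
    if h: break
r.movel(p.tolist(),max_speed=30); snap('wrist','w8'); print(r.current_t())
```

```text
[-0.01751803617038526, -0.16915548562571833, -0.05103543804463704]
[-0.04163349 -0.06705684 -0.00775644]
-1.5 False [ 0.   -0.01 -1.53] [-0.25 -0.04  0.07] [-0.047  0.116 -0.026] 42.67
-3 False [-0.02 -0.05 -3.03] [-0.14  0.37 -0.04] [ 0.018  0.135 -0.046] 43.1
-4.2 False [-0.02 -0.01 -4.22] [-0.1  -0.03 -0.23] [ 0.043  0.128 -0.058] 43.04
0 False [0.07 0.07 0.07] [ 0.22  0.3  -0.68] [-0.001  0.182 -0.014] 42.93
1.5 False [-0.12  0.06  1.43] [-0.05  0.09 -1.2 ] [-0.031  0.176 -0.011] 43.07
3 False [-0.16  0.02  2.92] [ 0.57  0.25 -1.96] [-0.033  0.273 -0.021] 43.24
4 False [-0.14  0.02  3.94] [-0.12 -0.11 -2.  ] [-0.055  0.264  0.028] 43.39
18.925
```

Run:
```python
from look import *
from scipy.spatial.transform import Rotation as Ro
im=[]
for f in ('w6','w7','w8'):
    s,hsv,u,v,C=ana(f); im.append(cv2.resize(s['pixels'][230:330,220:340,::-1],None,fx=2.2,fy=2.2)); 
    W=s['world_to_cam']; tcp=np.array(r.current_ee_pos()); 
    if f!='w8': tcp[2]=111.7+ (0 if f=='w6' else .1)
    k=(abs(C[:,0]-tcp[0])<30)&(C[:,2]>100)&(abs(u-280)<15)&(v>255); C=C[k]; vv=v[k]
    # rows: outline extents in image
    g=(abs(u-280)<12); print(f,'rows at centre',v[g].min(),v[g].max(),'cols',np.percentile(u,[2,98]))
    print(np.percentile(C[:,2],[2,50,90,98]).round(1), 'top surface rows', [(q,C[vv==q][:,2].mean().round(1),C[vv==q][:,0].mean().round(1)) for q in range(258,320,6) if (vv==q).any()])
cv2.imwrite('pics/r8.png',np.hstack(im))
```

```text
w6 rows at centre 260 319 cols [233. 325.]
[115.  149.6 151.9 152.5] top surface rows [(264, np.float64(117.1), np.float64(474.4)), (270, np.float64(123.9), np.float64(474.3)), (276, np.float64(127.0), np.float64(472.8)), (282, np.float64(132.1), np.float64(472.3)), (288, np.float64(141.4), np.float64(474.4)), (294, np.float64(147.0), np.float64(474.6)), (300, np.float64(151.0), np.float64(474.1)), (306, np.float64(151.6), np.float64(471.8)), (312, np.float64(151.6), np.float64(469.1)), (318, np.float64(151.4), np.float64(466.3))]
w7 rows at centre 260 319 cols [234. 325.]
[115.  149.6 151.8 152.4] top surface rows [(264, np.float64(116.8), np.float64(474.1)), (270, np.float64(123.6), np.float64(474.1)), (276, np.float64(127.1), np.float64(472.9)), (282, np.float64(132.4), np.float64(472.5)), (288, np.float64(141.1), np.float64(474.3)), (294, np.float64(147.0), np.float64(474.6)), (300, np.float64(150.9), np.float64(474.1)), (306, np.float64(151.4), np.float64(471.7)), (312, np.float64(151.4), np.float64(469.0)), (318, np.float64(151.4), np.float64(466.3))]
w8 rows at centre 260 319 cols [234. 325.]
[115.1 149.7 151.9 152.4] top surface rows [(264, np.float64(117.0), np.float64(474.5)), (270, np.float64(123.5), np.float64(474.4)), (276, np.float64(126.9), np.float64(473.0)), (282, np.float64(131.9), np.float64(472.5)), (288, np.float64(141.2), np.float64(474.6)), (294, np.float64(146.9), np.float64(474.9)), (300, np.float64(150.8), np.float64(474.4)), (306, np.float64(151.3), np.float64(472.0)), (312, np.float64(151.3), np.float64(469.3)), (318, np.float64(151.5), np.float64(466.7))]
```

View pics/r8.png

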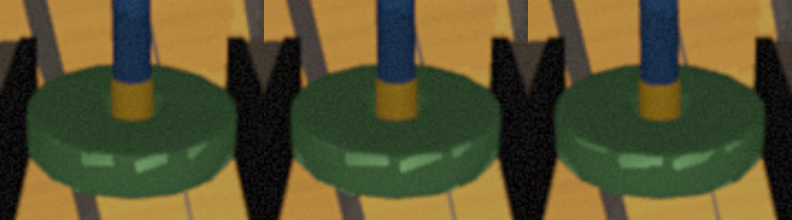

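Run:
```python
from probe import *
x=st(); p,R,T,N=pose(x['s'],x); p=np.array(p); im=[]
for z in (-3,2):
    h=r.movel((p+[0,0,z]).tolist(),max_speed=20,guard=3); f=force(4)
    print(z,h,np.array(r.current_ee_pos())-p,f.round(2)); s=snap('wrist',f'w9_{z}'); im.append(cv2.resize(s['pixels'][230:330,220:340,::-1],None,fx=3.2,fy=3.2))
    hsv=cv2.cvtColor(s['pixels'],cv2.COLOR_RGB2HSV)
    for nm,lo,hi,b in (('rod',(100,110,40),(130,255,255),(0,230)),('green',(45,50,25),(90,255,255),(300,318))):
        m=cv2.inRange(hsv,lo,hi); m[:,:255]=0; m[:,305:]=0; m[:b[0]]=0; m[b[1]:]=0
        v,u=np.nonzero(m); C=cloud(s,u,v); print(nm,np.percentile(C[:,2],[10,50,90]).round(2), v.min(),v.max())
r.movel(p.tolist(),max_speed=30); print(r.current_t())
cv2.imwrite('pics/r9.png',np.hstack(im))
```

```text
-3 False [ 0.03604915 -0.04287711 -3.01390989] [ 0.18  0.3  -0.17]
rod [131.99 133.2  134.22] 0 229
green [146.68 147.92 149.01] 300 317
2 False [-0.12318129  0.07368876  1.97051005] [-0.24 -0.18 -1.61]
rod [132.03 133.19 134.22] 0 229
green [151.61 152.91 154.01] 300 317
20.1083
```

View pics/r9.png

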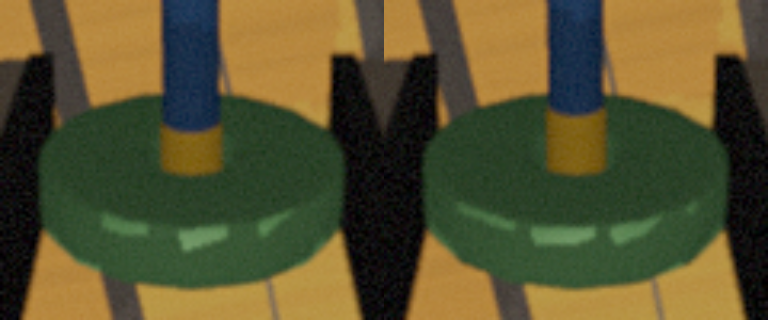

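```bash
sed -i "s/if abs(fz)>.4: x\['dz'\]+=.*/if abs(fz)>1.2: x['dz']+=float(np.clip(gain*fz,-.5,.5))/; s/if abs(fn)>.4/if abs(fn)>.6/; s/def force(n=5)/def force(n=3)/" ctl.py
python3 - <<'E'
from ctl import *
x=st(); x['dz']=-0.6; x['F0']=[0.0,-0.1,-0.35]
print(run(x,92,x['F0'],step=10,speed=40,guard=3)); snap('wrist','w10')
E
```

```text
s22 hit0 ft0.3 fn0.0 fz0.3 dn-0.41 dz-0.60 e_n-0.2 e_t0.0 e_z-0.0 t20.6
s32 hit0 ft0.3 fn0.1 fz-0.1 dn-0.41 dz-0.60 e_n-0.1 e_t0.0 e_z-0.1 t21.0
s42 hit0 ft-0.6 fn0.1 fz0.0 dn-0.41 dz-0.60 e_n-0.1 e_t-0.0 e_z-0.1 t21.5
s52 hit0 ft0.1 fn0.5 fz-0.2 dn-0.41 dz-0.60 e_n-0.2 e_t-0.0 e_z-0.1 t21.9
s62 hit0 ft0.6 fn0.2 fz-0.2 dn-0.41 dz-0.60 e_n-0.1 e_t-0.0 e_z-0.1 t22.4
s72 hit0 ft-0.3 fn0.0 fz0.0 dn-0.41 dz-0.60 e_n-0.1 e_t-0.0 e_z-0.1 t22.8
s82 hit0 ft-0.5 fn0.3 fz-0.2 dn-0.41 dz-0.60 e_n-0.1 e_t0.0 e_z-0.1 t23.3
s92 hit0 ft0.3 fn0.0 fz0.3 dn-0.41 dz-0.60 e_n-0.1 e_t0.0 e_z-0.0 t23.7
True
```

View pics/w10.png

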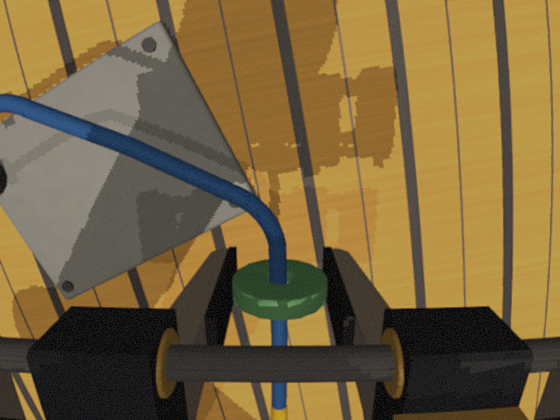

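The ring sits on the rod at (280,283) and the first bend lies just ahead, with forces at noise level. Rounding it in small steps.

Run:
```python
from ctl import *
x=st()
print(run(x,152,x['F0'],step=5,speed=25,guard=3)); snap('wrist','w11')
```

```text
s97 hit0 ft-0.1 fn-0.1 fz0.4 dn-0.41 dz-0.60 e_n-0.1 e_t0.0 e_z0.0 t24.2
s102 hit0 ft-0.0 fn0.1 fz0.3 dn-0.41 dz-0.60 e_n-0.1 e_t-0.1 e_z-0.0 t24.6
s107 hit0 ft-0.1 fn-0.4 fz0.2 dn-0.41 dz-0.60 e_n-0.0 e_t-0.2 e_z-0.0 t25.0
s112 hit0 ft0.0 fn-0.1 fz0.3 dn-0.41 dz-0.60 e_n-0.0 e_t-0.2 e_z-0.0 t25.4
s117 hit0 ft-0.2 fn0.5 fz0.1 dn-0.41 dz-0.60 e_n-0.1 e_t-0.3 e_z-0.1 t25.8
s122 hit0 ft-0.1 fn0.1 fz0.1 dn-0.41 dz-0.60 e_n-0.1 e_t-0.3 e_z-0.1 t26.2
s127 hit0 ft0.5 fn0.4 fz-0.1 dn-0.41 dz-0.60 e_n-0.0 e_t-0.3 e_z-0.1 t26.6
s132 hit0 ft0.2 fn0.3 fz-0.2 dn-0.41 dz-0.60 e_n-0.0 e_t-0.4 e_z-0.1 t27.0
s137 hit0 ft-0.3 fn0.3 fz-0.8 dn-0.41 dz-0.60 e_n-0.0 e_t-0.4 e_z-0.1 t27.4
s142 hit0 ft-0.0 fn-0.2 fz-0.1 dn-0.41 dz-0.60 e_n-0.0 e_t-0.3 e_z-0.0 t27.8
s147 hit0 ft-0.4 fn-0.2 fz0.2 dn-0.41 dz-0.60 e_n0.0 e_t0.0 e_z-0.0 t28.2
s152 hit0 ft0.0 fn0.2 fz-0.4 dn-0.41 dz-0.60 e_n0.0 e_t0.0 e_z-0.0 t28.6
True
```

View pics/w11.png

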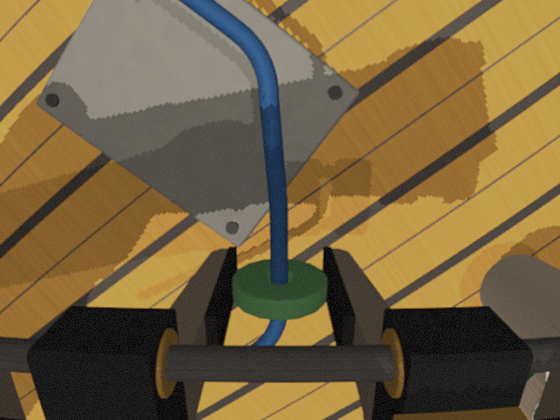

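First bend passed; the ring is still on the rod at (280,283). Carrying on to the second bend.

Run:
```python
from ctl import *
x=st()
a=run(x,216,x['F0'],step=8,speed=40,guard=3)
if a: print(run(x,286,x['F0'],step=5,speed=25,guard=3))
snap('wrist','w12')
```

```text
s160 hit0 ft0.2 fn0.1 fz-0.1 dn-0.41 dz-0.60 e_n0.1 e_t0.1 e_z-0.1 t29.0
s168 hit0 ft-0.2 fn0.0 fz0.1 dn-0.41 dz-0.60 e_n0.0 e_t0.1 e_z-0.0 t29.4
s176 hit0 ft-0.5 fn0.1 fz-0.1 dn-0.41 dz-0.60 e_n0.0 e_t0.1 e_z-0.0 t29.8
s184 hit0 ft-0.2 fn-0.2 fz0.3 dn-0.41 dz-0.60 e_n0.1 e_t0.1 e_z-0.1 t30.2
s192 hit0 ft-0.5 fn-0.1 fz0.2 dn-0.41 dz-0.60 e_n0.1 e_t0.1 e_z-0.1 t30.6
s200 hit0 ft0.2 fn0.0 fz-0.1 dn-0.41 dz-0.60 e_n0.1 e_t0.1 e_z-0.1 t31.0
s208 hit0 ft0.0 fn0.5 fz0.3 dn-0.41 dz-0.60 e_n0.1 e_t0.1 e_z-0.1 t31.4
s216 hit0 ft0.4 fn-0.1 fz-0.5 dn-0.41 dz-0.60 e_n0.0 e_t0.1 e_z-0.1 t31.8
s221 hit0 ft-0.4 fn0.1 fz-0.3 dn-0.41 dz-0.60 e_n0.0 e_t0.0 e_z-0.0 t32.2
s226 hit0 ft0.2 fn0.1 fz-0.4 dn-0.41 dz-0.60 e_n0.0 e_t0.0 e_z-0.0 t32.6
s231 hit0 ft-0.5 fn-0.3 fz0.3 dn-0.41 dz-0.60 e_n-0.0 e_t-0.1 e_z0.0 t33.0
s236 hit0 ft-0.7 fn-0.2 fz0.1 dn-0.41 dz-0.60 e_n-0.0 e_t-0.3 e_z-0.0 t33.4
s241 hit0 ft0.2 fn0.1 fz-0.1 dn-0.41 dz-0.60 e_n-0.0 e_t-0.3 e_z0.0 t33.8
s246 hit0 ft0.2 fn-0.0 fz0.6 dn-0.41 dz-0.60 e_n-0.0 e_t-0.4 e_z-0.0 t34.2
s251 hit0 ft-0.0 fn-0.1 fz0.0 dn-0.41 dz-0.60 e_n0.0 e_t-0.4 e_z0.0 t34.6
s256 hit0 ft-0.0 fn0.1 fz-0.1 dn-0.41 dz-0.60 e_n-0.0 e_t-0.4 e_z0.0 t35.0
s261 hit0 ft-0.7 fn0.4 fz-0.0 dn-0.41 dz-0.60 e_n0.0 e_t-0.4 e_z0.0 t35.4
s266 hit0 ft0.3 fn0.0 fz0.1 dn-0.41 dz-0.60 e_n0.0 e_t-0.2 e_z0.0 t35.8
s271 hit0 ft0.2 fn0.2 fz0.3 dn-0.41 dz-0.60 e_n0.0 e_t-0.1 e_z0.0 t36.2
s276 hit0 ft0.1 fn-0.3 fz0.4 dn-0.41 dz-0.60 e_n-0.0 e_t0.1 e_z0.0 t36.6
s281 hit0 ft-0.3 fn0.2 fz-0.5 dn-0.41 dz-0.60 e_n-0.0 e_t0.1 e_z0.0 t37.0
s286 hit0 ft0.0 fn-0.1 fz-0.4 dn-0.41 dz-0.60 e_n-0.0 e_t0.2 e_z-0.0 t37.4
True
```

View pics/w12.png

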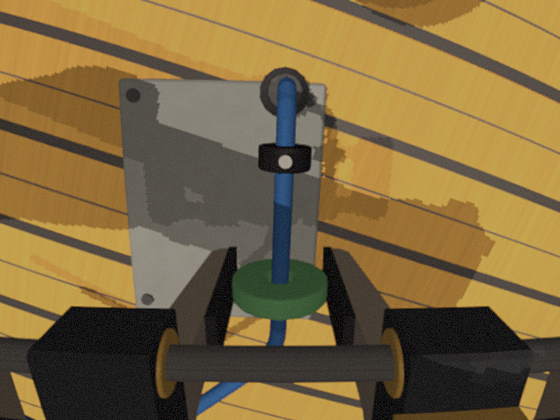

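Run:
```python
from look import *
from scipy.spatial.transform import Rotation as Ro
s=dict(np.load('pics/w12.npz')); hsv=cv2.cvtColor(s['pixels'],cv2.COLOR_RGB2HSV)
tcp=np.array(r.current_ee_pos()); R=Ro.from_euler('xyz',r.current_tool_rot()).as_matrix()
m=cv2.inRange(hsv,(100,110,40),(130,255,255)); m[:95]=0;m[258:]=0;m[:,:262]=0;m[:,302:]=0; m[140:178]=0
v,u=np.nonzero(m); P=onplane(s,u,v,132)[:,:2]
L=cv2.fitLine(P.astype(np.float32),cv2.DIST_L2,0,.01,.01).ravel(); d=L[:2]*(1 if L[1]>0 else -1); print('dir deg',np.degrees(np.arctan2(d[1],d[0])),'pt',L[2:])
T=-R[:2,2]; print('tool dir',np.degrees(np.arctan2(T[1],T[0])))
n=np.array([-d[1],d[0]]); off=(tcp[:2]-L[2:])@n; print('tcp lateral offset from rod (mm, +left)',off)
g=s['pixels'].max(2).astype(int); col=g[140:185,270:278].mean(1); print(col.round(0).tolist())
C=cloud(s,np.repeat(np.arange(266,304,4),1),np.full(10,165)); print(C.round(1)[::3])
for row in (170,171,172,173,174): print(row,[( (onplane(s,[285],[row],z)[0,:2]-tcp[:2])@d).round(1) for z in (130,134,141)])
```

```text
dir deg 106.27984 pt [630.9037  171.07309]
tool dir 108.40000539166633
tcp lateral offset from rod (mm, +left) -0.5943640903820978
[126.0, 123.0, 100.0, 64.0, 43.0, 25.0, 18.0, 17.0, 27.0, 28.0, 30.0, 30.0, 31.0, 32.0, 28.0, 28.0, 28.0, 32.0, 28.0, 30.0, 30.0, 32.0, 30.0, 28.0, 30.0, 29.0, 28.0, 30.0, 28.0, 30.0, 26.0, 28.0, 49.0, 85.0, 93.0, 93.0, 94.0, 92.0, 93.0, 93.0, 94.0, 94.0, 92.0, 95.0, 94.0]
[[622.  176.  137.4]
 [626.4 177.7 139.1]
 [630.5 179.8 142.9]
 [635.4 180.5 137.6]]
170 [np.float64(52.1), np.float64(52.8), np.float64(54.0)]
171 [np.float64(51.7), np.float64(52.4), np.float64(53.7)]
172 [np.float64(51.3), np.float64(52.0), np.float64(53.3)]
173 [np.float64(50.8), np.float64(51.6), np.float64(52.9)]
174 [np.float64(50.4), np.float64(51.2), np.float64(52.5)]
```

```bash
cat > leg.py <<'E'
from ctl import *
a=np.radians(106.28); d=np.array([np.cos(a),np.sin(a)]); n=np.array([-d[1],d[0]]); B=np.array([630.9037,171.07309])-0.35*n
R=[0,np.pi/2,np.pi+a]
def at(s,z): q=B+d*s; return [q[0],q[1],z]
E
python3 - <<'E'
from leg import *
tcp=np.array(r.current_ee_pos()); s0=(tcp[:2]-B)@d; z=111.1; print(s0,(tcp[:2]-B)@n)
F0=np.array(st()['F0'])
for k in (10,20,30,39):
    h=r.movel(at(s0+k,z),max_speed=40,rotation=R,guard=3); f=force(3)-F0; print(k,h,'ft',(f[:2]@d).round(2),'fn',(f[:2]@n).round(2),f[2].round(2),r.current_t())
    if h: break
else:
    F=force(6); h=r.movel(at(s0+54,z),max_speed=10,guard=1.8); e=np.array(r.current_ee_pos()); f=force(5)-F
    print('contact',h,'adv',(e[:2]-B)@d-s0,'lat',(e[:2]-B)@n,'ft',f[:2]@d,f,r.current_t())
snap('wrist','w13')
E
```

```text
-47.90646927662888 -0.2442196717965973
10 False ft 0.32 fn -0.03 0.13 37.9083
20 False ft 0.01 fn -0.28 -0.32 38.3583
30 False ft -0.05 fn -0.26 0.65 38.8083
39 False ft 0.59 fn -0.57 0.34 39.2333
contact True adv 49.10977758411775 lat 0.3935683277237858 ft -0.1017774422338862 [ 0.35634701 -0.00196071  0.30944461] 40.4167
```

View pics/w13.png

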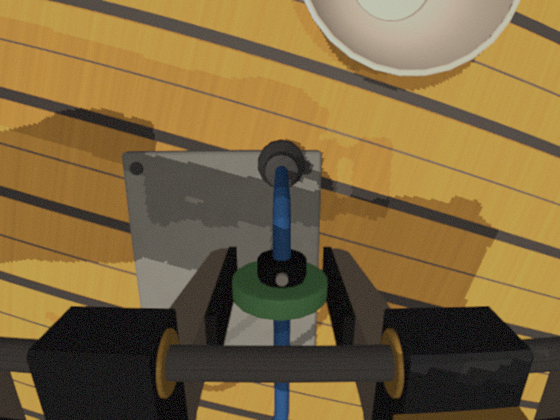

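Run:
```python
from leg import *
tcp=np.array(r.current_ee_pos()); s0=(tcp[:2]-B)@d; z=111.1; F=force(6)
for k in (0.5,1.,1.5):
    h=r.movel(at(s0+k,z),max_speed=10,guard=3); e=np.array(r.current_ee_pos()); f=force(6)-F
    print(k,h,((e[:2]-B)@d-s0).round(2),'ft',(f[:2]@d).round(2),'fn',(f[:2]@n).round(2),f[2].round(2),'gap',r.current_finger_gap().__round__(2))
    if f[:2]@d<-1.2: break
s=snap('wrist','w14'); print(r.current_t())
cv2.imwrite('pics/r14.png',cv2.resize(s['pixels'][240:320,220:340,::-1],None,fx=6,fy=6))
```

```text
0.5 False 0.05 ft -1.73 fn 0.85 -0.77 gap 43.07
40.9917
```

View pics/r14.png

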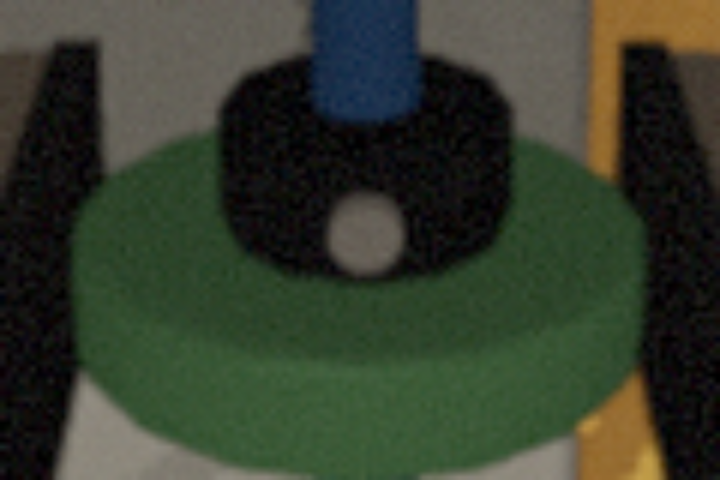

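Contact is confirmed: blocked after 0.05 mm, with -1.7 N along the rod. In the picture the collar is flush on the ring face. Lowering the ring onto the rod and releasing.

```bash
python3 - <<'E'
from leg import *
tcp=np.array(r.current_ee_pos()); p=tcp.copy(); p[2]-=1.8
h=r.movel(p.tolist(),max_speed=10,guard=1.5); print(h,np.array(r.current_ee_pos())-tcp,force())
r.set_gripper(60); snap('wrist','w15'); r.set_gripper(92); print(r.current_finger_gap(),force(),r.current_t())
snap('wrist','w16')
E
python3 -c "
import cv2,numpy as np;cv2.imwrite('pics/r16.png',np.hstack([cv2.resize(cv2.imread('pics/%s.png'%f)[220:340,200:360],None,fx=2.4,fy=2.4) for f in ('w15','w16')]))"
```

```text
True [-0.28697784 -0.30052025 -1.34126977] [-0.36726102 -0.3146276   0.25820832]
92.36754471152514 [ 0.21344284  0.42022504 -0.19334177] 42.425
```

View pics/r16.png

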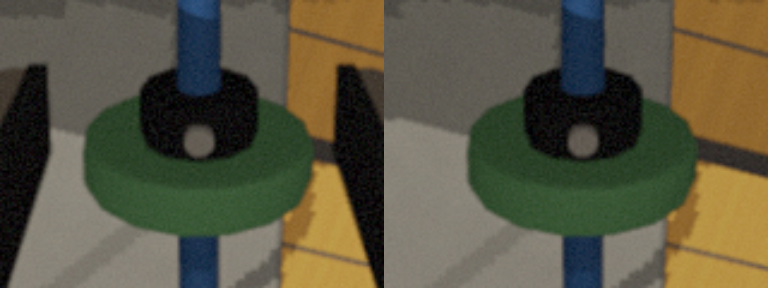

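The ring hangs flush on the collar and the fingers are clear. Retracting and checking.

Run:
```python
from leg import *
p=np.array(r.current_ee_pos()); p[2]=240
print(r.movel(p.tolist(),max_speed=100,guard=4)); p[:2]-=60*d; r.movel(p.tolist(),max_speed=150)
a=snap('wrist','w17'); b=snap('side','s17'); c=snap('scene','c17'); print(r.current_t())
hsv=cv2.cvtColor(a['pixels'],cv2.COLOR_RGB2HSV); m=cv2.inRange(hsv,(45,50,25),(90,255,255)); m[:,:150]=0; m[:,420:]=0
v,u=np.nonzero(m); print('green px',len(u),u.min(),u.max(),v.min(),v.max()); C=cloud(a,u,v); print(np.percentile(C,[2,50,98],axis=0).round(1),'along',np.percentile((C[:,:2]-B)@d,[2,98]))
cv2.imwrite('pics/r17.png',np.hstack([cv2.resize(a['pixels'][v.min()-50:v.max()+50,u.min()-50:u.max()+50,::-1],(390,390)),cv2.resize(b['pixels'][130:230,225:325,::-1],(390,390))]))
```

```text
False
44.6333
green px 975 150 419 88 372
[[602.2 110.  128.6]
 [631.2 170.3 146.3]
 [689.7 179.5 342.4]] along [-56.55069825   4.77551376]
```

View pics/r17.png

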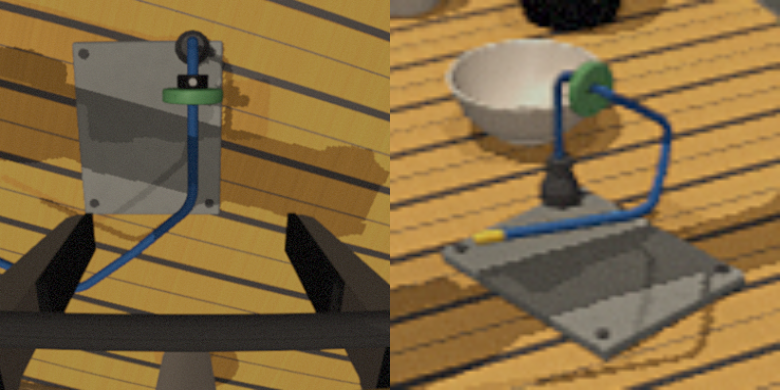

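View pics/c17.png

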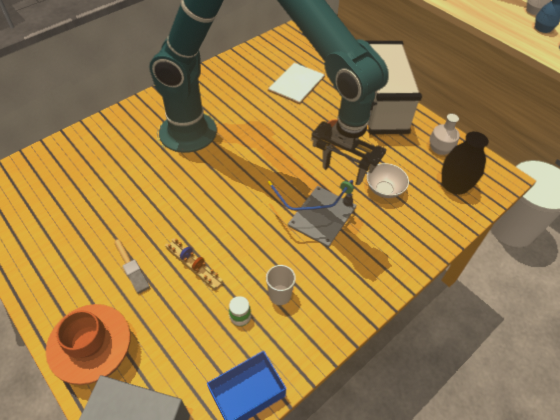

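```bash
python3 -c "
import cv2;a=cv2.imread('pics/w17.png');cv2.imwrite('pics/z17.png',cv2.resize(a[80:160,230:330],None,fx=7,fy=7,interpolation=0))"
```

```text
(no output)
```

View pics/z17.png

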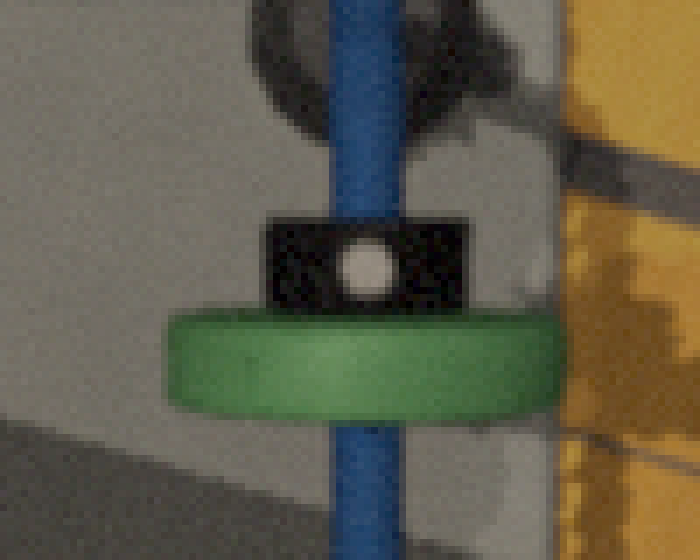

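The ring is flush against the collar with no visible gap: the collar ends at crop row 310, where the ring begins. The other rings and bystanders look unmoved.

```bash
python3 -c "
from cell import r
r.hand_in(); print(r.current_t())"
```

```text
the job is handed in; nothing more can be done
the job is handed in; nothing more can be done
```

The green ring is on the sample rail, hanging against the black stop collar. I let go of it there and handed the job in at about 45 s.

- **Slide along the rod:** I mapped the rod from a wrist-camera picture and followed that course. Force changes on the straights and both bends stayed below 1 N, and no force guard tripped on the way to the stop.
- **Stop contact:** At the stop the ring moved only 0.05 mm when pushed, with about 1.7 N against it.
- **Release:** I lowered the ring 1.3 mm onto the rod, opened the fingers and backed the arm away.
- **Last checks:** The wrist close-up shows the ring flush on the collar with no visible gap. The scene picture shows the blue and rust rings still in the stand and the other objects looking unmoved. I judged that by eye and did not measure it.
- **Checks that disagreed:** Feeling for the ring's height after threading gave more vertical play than the 5 mm expected (about 8 mm), with up to about 2 N while lifting. Pictures taken partway through that range showed the ring had not slipped in the fingers. I could not explain it and kept the height from the spec and camera. My final automatic green-pixel measurement also picked up pixels that were not the ring, so I relied on the pictures.

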